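# Clip the blue shelf onto the slotted stand

## Robot

A 6-joint arm with a two-finger parallel gripper is mounted at the origin on the work surface. World frame = base frame: x ahead of the robot, y to its left, z up, the work surface at z = 0. Lengths are in m, angles in rad, forces in N, time in s.
With the tool pointing down it reaches from about 0.3 to 0.875 m from the base axis. Payload 6.4 kg.
Tool frame: the origin (TCP) lies between the finger pads; the fingertips stand 14 mm ahead of it and the grasp point (between the pads) lies 5 mm behind it; z points along the fingers, y is the line along which they close (so a half turn about z gives the same grasp; the last joint's range is limited). The gripper opens to 88 mm and grips with 3 to 60 N. Pads are 18 mm wide; open, the fingers measure 123 mm over their backs; the gripper's body (75 mm by 187 mm) begins 45 mm behind the grasp point.
Start: joints at [-1.498, 0.181, 1.607, -0, 1.354, -0.206], TCP at [0.158, -0.553, 0.253] pointing down, gripper open.
Joint ranges: [-2.99, 2.99], [-0.89, 2.07], [0.3, 2.58], [-1.14, 4.28], [0, 2.63], [-3.12, 3.12]. Speed limits (rad/s): [2.57, 2.57, 3.01, 3.14, 3.14, 3.14].

## Interface

Orientations are given as [roll, pitch, yaw] about the fixed x, y, z axes, in that order (R = Rz(yaw) Ry(pitch) Rx(roll)).
In Python, from workcell import ctrl gives the robot as it stands.
- The arm moves only by the tool carry_out, never from a script. Its argument "motion" is a list that holds one entry, the list of rows, each a list of 7 numbers: the turn, a rotation vector about the tool's x, y, z in degrees, then the shift along the tool's x, y, z in mm, then the gripper command: -1 is shut, 1 is fully open, values between are in proportion. A call has 1 to 5 rows; each row shifts and turns the commanded pose from where the row before left it, along the tool's axes as they then stand; what a row does not reach is not made up. A row lasts 1/12 s, in which the tool goes at most 41.7 mm and 7.16 degrees, less where a joint would pass 70% of its speed; a pose out of reach is approached as far as the arm can. A call with a gripper value outside its range is refused whole. The fingers move at their own pace and stop on an object; the grip force is fixed at half the most. Time passes only in rows, so rows that do not move let the fingers close. It gives the time, the measured TCP pose, the force, the opening and the grip force at its end, in the units of the state.
- ctrl.get_obs(): the state, without advancing time (a new reading comes with each control period).
- ctrl.capture(name): name is "scene" or "top"; returns (picture, depth): 480x640x3 uint8, red, green, blue; 480x640 float32, m along the optical axis (not along the pixel's ray), 0 where there is no reading.
- ctrl.camera_info(name): a dict with "intrinsics" (3x3 intrinsics, pixels), "distortion" ([k1, k2, p1, p2, k3] as OpenCV has them; the pictures are not rectified), "xyz" and "orientation" of the camera in the world. Camera axes: x right, y down, z forward; pixel columns grow to the right and rows downward; lengths in m; the calibration is good to about 2 mm. A picture is of the moment at which its call begins. camera_info takes no time and is no camera call.
- ctrl.sign_off(): hands the job in; it is judged then, once.
Trained networks look in the newest picture that a camera, given by its name, has taken for a name from the list of things; names that differ only in an ending like _2 or _b are one class to them, and where a whole thing is asked for, a point or a joint stands for the part that bears it (a point fixed in the world has none). Each returns a list of dicts, best first, with "confidence" (0 to 1); they miss things now and then, are a little off and sometimes report something else, mostly with a low value. They report only what shows in the picture. A call takes as long as a camera call. They do not tell look-alikes from the thing itself.
- ctrl.outline_of(query, camera): "pixels" (480x640 bool, what is visible of it) and "pixel" ([column, row] in pixels, amid what is visible of it).
The state is a dict: "time": time; "joint_positions": joint angles; "joint_velocities": joint speeds; "effort": joint torques, N m; "tcp_pos": TCP position; "tcp_rot": TCP orientation; "wrist_force": force on the tool from outside, world axes, zero at the start; "wrist_torque": the same for the moment, N m; "width": finger opening in m; "grasp_force": force on a finger pad.
Only numpy, scipy, OpenCV 4.12 (cv2) and the standard library are available. Lean on these libraries where they do the work, as an engineer would, in place of code of your own. Each camera call takes 0.05 s, during which the arm holds its last target. There are 200 camera calls.

## Task

Hook both claws of the blue clip-on shelf into the slots of the two grey uprights, push it down until the yellow spring catch snaps out over it and it hangs fully home, then let go. Do not disturb the orange shelf.

Things in the scene. Friction and masses are not known exactly. Their poses are not given: they have to be found in the camera images.
- blue_grip (a point): Centre of the blue grip bar (12 mm thick in x, 124 long in y, 40 high) of the loose shelf to hang, 0.3 kg, 128 wide, standing on the counter; bar centre 160 above its underside, open around its middle. x points from front lip to claws, z up. Back face 28 mm to +x of the bar; from it two claws stand out 22 at y +-50: 8 wide, neck 94-80 below the bar centre, lip down to 120 below.
- orange_grip (a point): The same point of another shelf of the same form, with orange bar and front lip, standing on the other side of the stand: leave it where it is.
- stand_seat (a point): Point in air, 220 mm above the counter, where the bar's centre lies when the shelf is home; x points level into the fixed stand, z up. Front faces of the two uprights (50 wide, at y +-50, tops 12 below) 28 mm to +x. Upper slots used: 28 wide, 94 to 28 below, plate 6 thick. Go in along +x from clear in front, 30-48 (best 38) above home, till the back meets the uprights, then straight down.
- catch (a joint): Yellow sloped spring catch midway between the uprights, 7 mm proud of them, underside 107 mm below stand_seat. Value in m: 0 = out, about 0.006 = pushed in. Once the shelf is home it springs out above the 6 mm high strap across the shelf's back (110-116 below the bar centre). A shelf merely hung sags and rests on it; pushing past takes 10 to 25 N downward.
Things that resemble listed ones, but are neither listed nor needed, are in the scene too. Leave any purple or red look-alike of the part that bears stand_seat alone.

How it is judged:
By the outcome, as a careful person would: the job done as asked, in the order asked, and still so for the second after the job is handed in, with the robot touching nothing.
It also fails if it takes over 43 s, if anything falls off the work surface, if the arm or the gripper's body presses on something with over 40 N, if the wrist force passes 120 N, or if a joint passes its speed limit or range.

## Working session

There is one attempt and no reset: what is moved stays moved. The work goes in short steps, Python scripts to look and compute and a tool call to move; the robot and the scene stay as the last step left them, time stands still between calls to the robot, and variables do not carry over. Pictures are saved under pics/ and viewed, at most 10 in all, crops included, and the job is handed in when it is done.

Besides the shell and the picture viewer there is one more tool, called after "Call:" as a command line: name --argument value ..., lists and objects as JSON in quotes. carry_out: Moves the arm, as the interface text tells. Its arguments: {"type":"object","properties":{"motion":{"type":"array","items":{"type":"array","items":{"type":"array","items":{"type":"number"}}}}},"required":["motion"]}

```bash
mkdir -p pics
cat > h.py <<'E'
import numpy as np, cv2
from scipy.spatial.transform import Rotation as R
from workcell import ctrl
def cam(n):
    i=ctrl.camera_info(n); return np.array(i["intrinsics"]),np.array(i["distortion"]),np.array(i["xyz"]),R.from_euler('xyz',i["orientation"]).as_matrix()
def cloud(n,depth):
    K,d,t,Rm=cam(n); v,u=np.mgrid[0:480,0:640]
    p=cv2.undistortPoints(np.stack([u,v],-1).reshape(-1,1,2).astype(float),K,d).reshape(480,640,2)
    P=np.dstack([p,np.ones((480,640))])*depth[...,None]
    return P@Rm.T+t
E
python3 - <<'E'
from h import *
for n in("scene","top"):
    im,d=ctrl.capture(n); np.savez(n+'0.npz',im=im,d=d)
    cv2.imwrite(f'pics/{n}0.png',im[...,::-1])
    P=cloud(n,d); print(n,ctrl.camera_info(n))
    for q in("blue_grip","orange_grip","catch","stand_seat"):
        try:
            for r in ctrl.outline_of(q,n)[:3]:
                m=r["pixels"]&(d>0); print(q,r["confidence"],r["pixel"],m.sum(),np.median(P[m],0).round(3),P[m].min(0).round(3),P[m].max(0).round(3))
        except Exception as e: print(q,e)
print(ctrl.get_obs())
E
```

```text
scene {'intrinsics': array([[489.35473618,   0.        , 314.03842154],
       [  0.        , 489.35473618, 245.18047963],
       [  0.        ,   0.        ,   1.        ]]), 'distortion': array([-0.11097925,  0.        ,  0.        ,  0.        ,  0.        ]), 'xyz': array([0.09748449, 0.79129083, 1.10558502]), 'orientation': array([-2.45523698, -0.01461039, -2.71078409])}
blue_grip 0.98 [266.1, 325.4] 3602 [0.453 0.285 0.021] [ 0.374  0.144 -0.003] [0.548 0.358 0.184]
orange_grip 0.89 [341.4, 174.8] 2294 [ 0.5   -0.294  0.038] [ 0.418 -0.581 -0.007] [ 0.606 -0.214  0.185]
catch 0.51 [247.8, 218.9] 68 [0.622 0.039 0.119] [0.613 0.01  0.067] [0.64  0.053 0.128]
catch 0.44 [159.6, 345.2] 107 [0.614 0.462 0.12 ] [0.607 0.435 0.046] [0.641 0.478 0.13 ]
stand_seat 0.81 [151.2, 349.6] 5100 [0.624 0.482 0.086] [ 0.602  0.313 -0.002] [0.762 0.559 0.212]
stand_seat 0.78 [238.4, 227.2] 3766 [0.637 0.067 0.096] [ 0.606 -0.058 -0.002] [0.767 0.133 0.212]
stand_seat 0.6 [435.4, 182.5] 808 [ 0.194 -0.274  0.186] [ 0.154 -0.497 -0.003] [0.303 0.075 0.368]
top {'intrinsics': array([[588.67086193,
[... 1142 characters left out ...]
sitions': array([-1.49830868e+00,  1.80823707e-01,  1.60706382e+00,  1.63704701e-06,
        1.35381411e+00, -2.06298695e-01]), 'joint_velocities': array([ 2.11086188e-03, -7.35893108e-04,  2.55686306e-04,  5.09084084e-05,
       -3.67709384e-04, -9.44399690e-04]), 'effort': array([-2.22491931e-04, -4.33448875e+01, -3.41875398e+01,  7.01742154e-02,
        3.19629698e-02, -3.45697231e-05]), 'tcp_pos': array([ 0.1582501 , -0.55277178,  0.25267023]), 'tcp_rot': array([-3.14148631e+00, -2.38880554e-05,  2.78785988e-01]), 'wrist_force': array([ 0.2387354 , -0.33683485, -0.2557808 ]), 'wrist_torque': array([-0.00073704,  0.07464584,  0.05427652]), 'grasp_force': 0.0, 'width': 0.08811826648192869}
```

View pics/scene0.png

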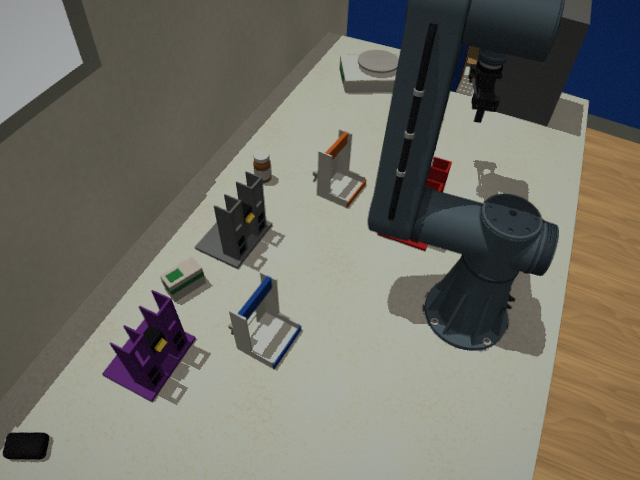

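View pics/top0.png

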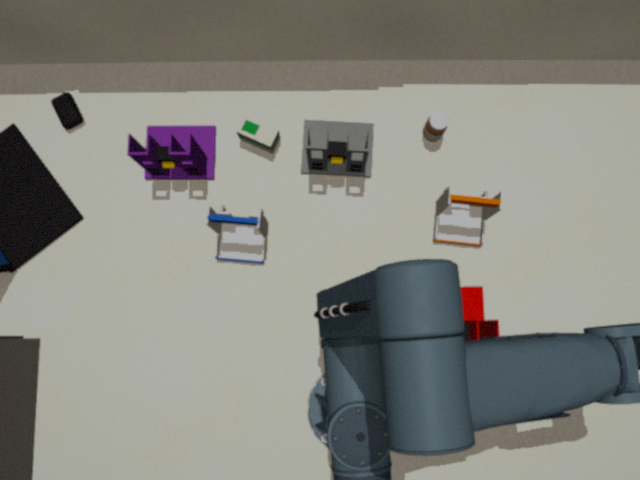

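The blue shelf stands at about (240,233) in the top view. The grey stand is at (338,150), the purple decoy at (176,153) and the orange shelf at (460,215). Next I'll measure the bar and the upright faces.

```bash
cat >> h.py <<'E'
def fit(n,im,d,lo,hi,blue):
    P=cloud(n,d); h=cv2.cvtColor(im,cv2.COLOR_RGB2HSV)
    m=(d>0)&np.all((P>lo)&(P<hi),-1)
    if blue: m&=(h[...,0]>95)&(h[...,0]<125)&(h[...,1]>150)
    return P[m]
E
python3 - <<'E'
from h import *
for n in("scene","top"):
    z=np.load(n+'0.npz'); im,d=z['im'],z['d']
    B=fit(n,im,d,[.4,.2,.11],[.62,.4,.25],True)
    print(n,'bar',len(B),B.min(0).round(4),B.max(0).round(4),B.mean(0).round(4))
    T=B[(B[:,2]>.172)]
    r=cv2.minAreaRect((T[:,:2]*1000).astype(np.float32)); print('top',len(T),np.median(T[:,2]),r)
    c=np.polyfit(T[:,1],T[:,0],1); print('slope deg',np.degrees(np.arctan(-c[0])),'mean',T.mean(0))
    F=fit(n,im,d,[.5,-.08,.0],[.8,.15,.25],False)
    T=F[F[:,2]>.195]; print('uptop',len(T),T.min(0).round(4),T.max(0).round(4),T.mean(0).round(4))
    # front faces: robust line fit
    A=F[(F[:,2]>.03)&(F[:,2]<.2)&(F[:,0]<.66)]
    bst=None
    for a in np.radians(np.arange(-15,15.1,.5)):
        s=A[:,0]*np.cos(a)+A[:,1]*np.sin(a)
        hh,e=np.histogram(s,np.arange(.55,.7,.002)); k=hh.argmax()
        if bst is None or hh[k]>bst[0]: bst=(hh[k],np.degrees(a),e[k])
    print('face',bst,len(A))
    a=np.radians(bst[1]); s=A[:,0]*np.cos(a)+A[:,1]*np.sin(a); G=A[abs(s-bst[2]-.001)<.004]
    t=-G[:,0]*np.sin(a)+G[:,1]*np.cos(a); c=np.polyfit(t,G[:,0]*np.cos(a)+G[:,1]*np.sin(a),1)
    print('refined yaw',bst[1]-np.degrees(np.arctan(c[0])),'mean',G.mean(0),'t',np.percentile(t,[0,1,99,100]))
    big=cv2.resize(im[100:190,290:390] if n=='top' else im[160:280,180:290],None,fx=5,fy=5,interpolation=cv2.INTER_CUBIC)
    cv2.imwrite(f'pics/{n}1.png',big[...,::-1])
E
```

```text
scene bar 457 [0.4504 0.225  0.1398] [0.4797 0.3446 0.1844] [0.4594 0.286  0.1709]
top 272 0.1790916607151557 ((462.2958679199219, 286.527099609375), (116.7867660522461, 14.626815795898438), 84.95538330078125)
slope deg -5.2075387977052 mean [0.46106215 0.28645773 0.1787215 ]
uptop 413 [ 0.616  -0.0405  0.195 ] [0.6791 0.1149 0.2117] [0.6413 0.0391 0.2034]
face (np.int64(452), np.float64(-3.5), np.float64(0.6180000000000001)) 1970
refined yaw -3.700635138679742 mean [0.62255617 0.04165374 0.11136293] t [-0.0032232   0.00092501  0.15176575  0.15340883]
top bar 271 [0.4521 0.23   0.1568] [0.4727 0.3429 0.1921] [0.4621 0.2883 0.1784]
top 243 0.17981142726392862 ((462.84698486328125, 286.2281799316406), (113.67261505126953, 13.501399040222168), 84.40618896484375)
slope deg -5.365019568174839 mean [0.4625826  0.28755522 0.17971557]
uptop 316 [ 0.6174 -0.0394  0.1951] [0.6801 0.1113 0.2152] [0.6372 0.0357 0.2059]
face (np.int64(391), np.float64(-4.0), np.float64(0.6180000000000001)) 1032
refined yaw -3.547486846724923 mean [0.623369   0.03608588 0.10950905] t [0.00533585 0.00631277 0.15449614 0.15535054]
```

View pics/scene1.png

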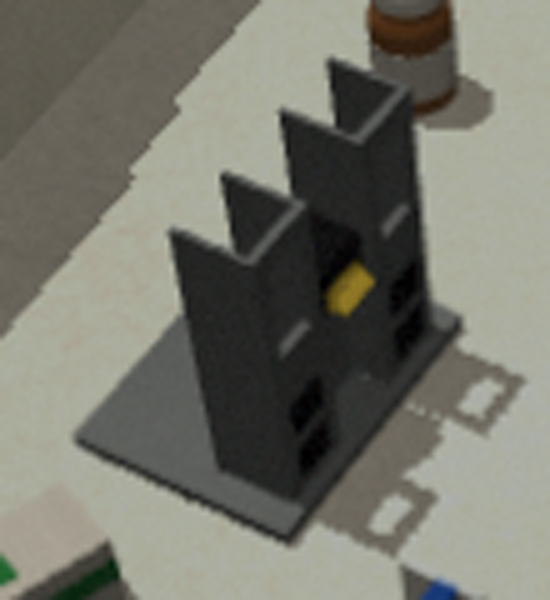

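View pics/top1.png

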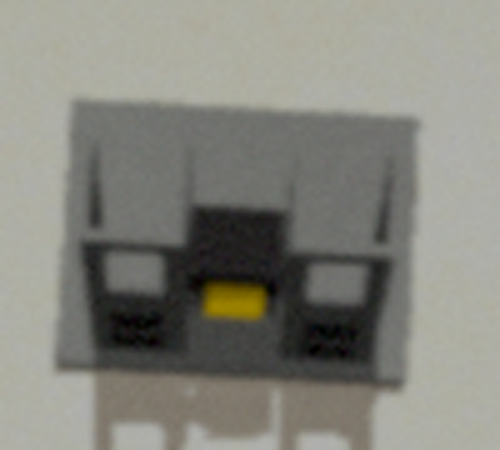

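The grey stand is confirmed, with its catch between the uprights and the upper slots visible. Its yaw is about -3.6°, with the seat near (0.594, 0.041, 0.220). The bar is near (0.462, 0.287, 0.160) at yaw -5.2°. Next I'll work out the transit.

```bash
cat >> h.py <<'E'
def plan(wps,g=1,step=38,start=None):
    "wps: list of (x,y,z,yawdeg), tool down; prints rows"
    o=ctrl.get_obs(); p,rot=(o["tcp_pos"],R.from_euler('xyz',o["tcp_rot"])) if start is None else start
    rows=[]
    for w in wps:
        T=R.from_euler('xyz',[np.pi,0,np.radians(w[3])]); q=np.array(w[:3])
        dv=(rot.inv()*T).as_rotvec(); n=int(max(1,np.ceil(np.linalg.norm(q-p)*1000/step),np.ceil(np.degrees(np.linalg.norm(dv))/6.9)))
        for k in range(n):
            rk=rot*R.from_rotvec(dv*k/n); s=rk.inv().apply((q-p)/n*1000)
            rows.append([*np.degrees(dv/n).round(1),*s.round(1),g])
        p,rot=q,T
    for i in range(0,len(rows),5): print([[[float(v) for v in r] for r in rows[i:i+5]]])
E
python3 -c "
from h import *
plan([(.40,-.35,.33,50),(.48,-.02,.33,84.8),(.462,.287,.30,84.8)])"
```

```text
[[[-0.0, -0.0, -3.8, 32.0, -14.3, -8.6, 1.0], [-0.0, -0.0, -3.8, 32.9, -12.1, -8.6, 1.0], [-0.0, -0.0, -3.8, 33.6, -9.9, -8.6, 1.0], [-0.0, -0.0, -3.8, 34.2, -7.7, -8.6, 1.0], [-0.0, -0.0, -3.8, 34.6, -5.4, -8.6, 1.0]]]
[[[-0.0, -0.0, -3.8, 34.9, -3.1, -8.6, 1.0], [-0.0, -0.0, -3.8, 35.0, -0.8, -8.6, 1.0], [-0.0, -0.0, -3.8, 35.0, 1.5, -8.6, 1.0], [-0.0, -0.0, -3.8, 34.9, 3.8, -8.6, 1.0], [0.0, 0.0, -3.9, 33.8, -16.8, -0.0, 1.0]]]
[[[0.0, 0.0, -3.9, 34.9, -14.4, -0.0, 1.0], [0.0, 0.0, -3.9, 35.7, -12.1, -0.0, 1.0], [0.0, 0.0, -3.9, 36.5, -9.6, -0.0, 1.0], [0.0, 0.0, -3.9, 37.0, -7.1, -0.0, 1.0], [0.0, 0.0, -3.9, 37.4, -4.6, -0.0, 1.0]]]
[[[0.0, 0.0, -3.9, 37.7, -2.1, -0.0, 1.0], [0.0, 0.0, -3.9, 37.7, 0.5, 0.0, 1.0], [0.0, 0.0, -3.9, 37.6, 3.0, 0.0, 1.0], [0.0, 0.0, 0.0, 33.8, -5.1, 3.3, 1.0], [0.0, 0.0, 0.0, 33.8, -5.1, 3.3, 1.0]]]
[[[0.0, 0.0, 0.0, 33.8, -5.1, 3.3, 1.0], [0.0, 0.0, 0.0, 33.8, -5.1, 3.3, 1.0], [0.0, 0.0, 0.0, 33.8, -5.1, 3.3, 1.0], [0.0, 0.0, 0.0, 33.8, -5.1, 3.3, 1.0], [0.0, 0.0, 0.0, 33.8, -5.1, 3.3, 1.0]]]
[[[0.0, 0.0, 0.0, 33.8, -5.1, 3.3, 1.0], [0.0, 0.0, 0.0, 33.8, -5.1, 3.3, 1.0]]]
```

Call:
carry_out --motion '[[[0, 0, -3.8, 32, -14, -9, 1], [0, 0, -3.8, 33, -12, -9, 1], [0, 0, -3.8, 34, -10, -9, 1], [0, 0, -3.8, 34, -8, -9, 1], [0, 0, -3.8, 35, -5, -9, 1]]]'

```text
time: 0.92
tcp_pos: [0.2941, -0.439, 0.2982]
tcp_rot: [3.141, 0.0, 0.613]
wrist_force: [0.4, -0.4, -0.6]
width: 0.0884
grasp_force: 0.0
```

Call:
carry_out --motion '[[[0, 0, -3.8, 35, -3, -9, 1], [0, 0, -3.8, 35, -1, -9, 1], [0, 0, -3.8, 35, 1.5, -9, 1], [0, 0, -3.8, 35, 4, -9, 1], [0, 0, -3.9, 34, -17, 0, 1]]]'

```text
time: 1.33
tcp_pos: [0.4122, -0.3133, 0.3357]
tcp_rot: [3.137, 0.001, 0.947]
wrist_force: [0.9, -0.0, 0.7]
width: 0.0882
grasp_force: 0.0
```

Call:
carry_out --motion '[[[0, 0, -3.9, 35, -14, 0, 1], [0, 0, -3.9, 36, -12, 0, 1], [0, 0, -3.9, 36, -10, 0, 1], [0, 0, -3.9, 37, -7, 0, 1], [0, 0, -3.9, 37, -5, 0, 1]]]'

```text
time: 1.75
tcp_pos: [0.4527, -0.1281, 0.334]
tcp_rot: [3.141, 0.0, 1.287]
wrist_force: [0.5, -0.6, -0.1]
width: 0.0881
grasp_force: 0.0
```

Call:
carry_out --motion '[[[0, 0, -3.9, 38, -2, 0, 1], [0, 0, -3.9, 38, 0, 0, 1], [0, 0, -3.9, 38, 3, 0, 1], [0, 0, 0, 34, -5, 3, 1], [0, 0, 0, 34, -5, 3, 1]]]'

```text
time: 2.17
tcp_pos: [0.474, 0.0518, 0.3279]
tcp_rot: [3.141, -0.0, 1.489]
wrist_force: [1.0, -0.1, 0.3]
width: 0.088
grasp_force: 0.0
```

Call:
carry_out --motion '[[[0, 0, 0, 34, -5, 3, 1], [0, 0, 0, 34, -5, 3, 1], [0, 0, 0, 34, -5, 3, 1], [0, 0, 0, 34, -5, 3, 1], [0, 0, 0, 34, -5, 3, 1]]]'

```text
time: 2.58
tcp_pos: [0.4626, 0.2232, 0.3129]
tcp_rot: [3.141, -0.0, 1.488]
wrist_force: [0.8, 0.5, 0.2]
width: 0.0884
grasp_force: 0.0
```

Call:
carry_out --motion '[[[0, 0, 0, 34, -5, 3, 1], [0, 0, 0, 34, -5, 3, 1], [0, 0, 0, 0, 0, 0, 1]]]'

```text
time: 2.83
tcp_pos: [0.4572, 0.2948, 0.306]
tcp_rot: [-3.14, -0.002, 1.493]
wrist_force: [-0.6, 0.4, -0.2]
width: 0.0881
grasp_force: 0.0
```

Run:
```python
from h import *
o=ctrl.get_obs();print(o["time"],o["tcp_pos"],np.degrees(o["tcp_rot"]))
for n in("scene","top"):
    im,d=ctrl.capture(n); np.savez(n+'1.npz',im=im,d=d)
    F=fit(n,im,d,[.5,-.08,.0],[.8,.15,.25],False)
    A=F[(F[:,2]>.03)&(F[:,2]<.2)&(F[:,0]<.66)]
    a=np.radians(-3.6); s=A[:,0]*np.cos(a)+A[:,1]*np.sin(a); t=-A[:,0]*np.sin(a)+A[:,1]*np.cos(a)
    G=abs(s-.6185)<.006; print(n,G.sum(),'s',np.median(s[G]),'t',np.percentile(t[G],[1,99]))
    B=fit(n,im,d,[.4,.2,.11],[.62,.4,.25],True); print(len(B), B.mean(0) if len(B) else 0)
    P=cloud(n,d)
    for r in ctrl.outline_of("catch",n)[:3]:
        m=r["pixels"]&(d>0); c=np.median(P[m],0); print(r["confidence"],c,'t',-c[0]*np.sin(a)+c[1]*np.cos(a))
    h=cv2.cvtColor(im,cv2.COLOR_RGB2HSV); m=(h[...,0]>20)&(h[...,0]<32)&(h[...,1]>150)&np.all((P>[.58,-.1,.08])&(P<[.66,.15,.15]),-1)
    C=P[m]; tt=-C[:,0]*np.sin(a)+C[:,1]*np.cos(a); print('yellow',m.sum(),tt.min(),tt.max(),tt.mean())
```

```text
2.8333 [0.45720159 0.29481261 0.30602871] [-1.79925048e+02 -1.06612177e-01  8.55403965e+01]
scene 43 s 0.6185506023780208 t [-0.00123987  0.15295567]
423 [0.45944598 0.28857336 0.17019761]
0.55 [0.61401211 0.46373729 0.12015803] t 0.5013763472656101Traceback (most recent call last):
  File "<stdin>", line 14, in <module>
    return umr_minimum(a, axis, None, out, keepdims, initial, where)
ValueError: zero-size array to reduction operation minimum which has no identity
```

Call:
carry_out --motion '[[[0, 0, 0.7, -7.5, 5.5, 20, 1], [0, 0, 0, 0, 0, 35, 1], [0, 0, 0, 0, 0, 35, 1], [0, 0, 0, 0, 0, 33, 1], [0, 0, 0, 0, 0, 20, 1]]]'

```text
time: 3.35
tcp_pos: [0.4623, 0.2799, 0.1605]
tcp_rot: [-3.138, 0.002, 1.474]
wrist_force: [-0.0, 0.5, -0.0]
width: 0.0878
grasp_force: 0.0
```

Call:
carry_out --motion '[[[0, 0, 0, 0, 0, 0, -1], [0, 0, 0, 0, 0, 0, -1], [0, 0, 0, 0, 0, 0, -1], [0, 0, 0, 0, 0, 0, -1], [0, 0, 0, 0, 0, 0, -1]]]'

```text
time: 3.77
tcp_pos: [0.4649, 0.2823, 0.1658]
tcp_rot: [3.138, -0.001, 1.476]
wrist_force: [0.3, 0.2, 0.5]
width: 0.057
grasp_force: 0.0
```

Call:
carry_out --motion '[[[0, 0, 0, 0, 0, 0, -1], [0, 0, 0, 0, 0, 0, -1], [0, 0, 0, 0, 0, 0, -1]]]'

```text
time: 4.02
tcp_pos: [0.4637, 0.2823, 0.1642]
tcp_rot: [3.141, -0.0, 1.476]
wrist_force: [0.1, 0.2, -0.7]
width: 0.0371
grasp_force: 0.0
```

Call:
carry_out --motion '[[[0, 0, 0, 0, 0, 0, -1], [0, 0, 0, 0, 0, 0, -1], [0, 0, 0, 0, 0, 0, -1], [0, 0, 0, 0, 0, 0, -1], [0, 0, 0, 0, 0, 0, -1]]]'

```text
time: 4.43
tcp_pos: [0.4635, 0.2821, 0.1636]
tcp_rot: [-3.141, 0.0, 1.476]
wrist_force: [-0.3, 0.1, -0.1]
width: 0.0117
grasp_force: 30.0
```

Call:
carry_out --motion '[[[0, 0, 0, 0, 0, 0, -1], [0, 0, 0, 0, 0, 0, -1], [0, 0, 0, 0, 0, 0, -1]]]'

```text
time: 4.68
tcp_pos: [0.4635, 0.2821, 0.1637]
tcp_rot: [-3.141, -0.0, 1.476]
wrist_force: [0.1, -0.3, 0.2]
width: 0.0116
grasp_force: 30.0
```

Run:
```python
from h import *
o=ctrl.get_obs();print(o["time"],o["tcp_pos"],np.degrees(o["tcp_rot"]),o["width"],o["grasp_force"])
for n in("scene","top"):
    im,d=ctrl.capture(n)
    B=fit(n,im,d,[.4,.2,.14],[.62,.4,.25],True); print(n,len(B), B.mean(0) if len(B) else 0)
    T=B[B[:,2]>.17]
    if len(T)>30: print(cv2.minAreaRect((T[:,:2]*1000).astype(np.float32)),T[:,1].min(),T[:,1].max())
cv2.imwrite('pics/top2.png',cv2.resize(im[150:320,150:380],None,fx=3,fy=3)[...,::-1])
```

```text
4.6833 [0.46349514 0.28212732 0.16366828] [-1.79990715e+02 -1.22794052e-03  8.45770023e+01] 0.011617209166332697 29.999915873631835
scene 205 [0.46220323 0.31660026 0.17145359]
((456.61187744140625, 317.1001892089844), (34.33055877685547, 52.59233856201172), 2.4593112468719482) 0.2915647908912654 0.34408294056826483
top 10 [0.45905557 0.23249064 0.17979305]
```

View pics/top2.png

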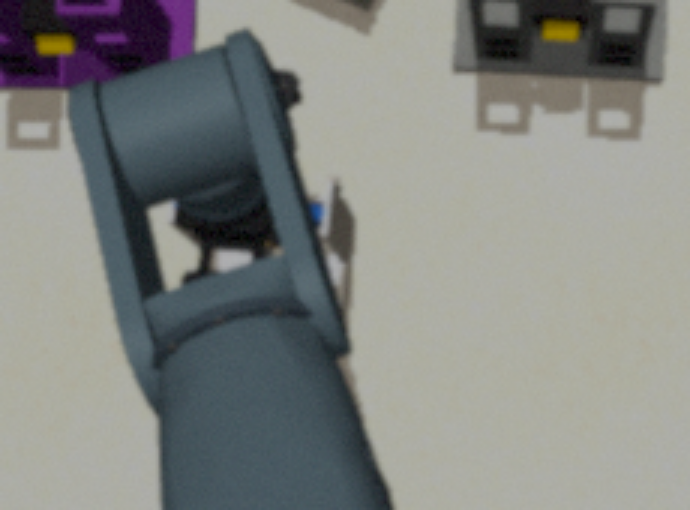

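The bar is gripped, and the TCP is about 4 mm to the -y side of its centre. Lift, then carry to in front of the stand.

```bash
python3 -c "
from h import *
plan([(.4635,.2821,.262,84.6),(.534,.040,.262,86.4)],g=-1,step=26)"
```

```text
[[[-0.0, 0.0, -0.0, -0.0, -0.0, -24.6, -1.0], [-0.0, 0.0, -0.0, -0.0, -0.0, -24.6, -1.0], [-0.0, 0.0, -0.0, -0.0, 0.0, -24.6, -1.0], [-0.0, 0.0, -0.0, -0.0, 0.0, -24.6, -1.0], [0.0, 0.0, -0.2, -23.4, 9.3, 0.0, -1.0]]]
[[[0.0, 0.0, -0.2, -23.5, 9.2, 0.0, -1.0], [0.0, 0.0, -0.2, -23.5, 9.1, 0.0, -1.0], [0.0, 0.0, -0.2, -23.5, 9.1, 0.0, -1.0], [0.0, 0.0, -0.2, -23.6, 9.0, 0.0, -1.0], [0.0, 0.0, -0.2, -23.6, 8.9, 0.0, -1.0]]]
[[[0.0, 0.0, -0.2, -23.6, 8.9, 0.0, -1.0], [0.0, 0.0, -0.2, -23.6, 8.8, 0.0, -1.0], [0.0, 0.0, -0.2, -23.7, 8.7, 0.0, -1.0], [0.0, 0.0, -0.2, -23.7, 8.6, 0.0, -1.0]]]
```

Call:
carry_out --motion '[[[0, 0, 0, 0, 0, -15, -1], [0, 0, 0, 0, 0, -25, -1], [0, 0, 0, 0, 0, -25, -1], [0, 0, 0, 0, 0, -20, -1], [0, 0, 0, 0, 0, -13.5, -1]]]'

```text
time: 5.2
tcp_pos: [0.464, 0.2822, 0.2641]
tcp_rot: [3.14, -0.001, 1.476]
wrist_force: [0.1, -0.4, -2.3]
width: 0.0121
grasp_force: 30.0
```

Call:
carry_out --motion '[[[0, 0, -0.2, -23.5, 9, 0, -1], [0, 0, -0.2, -23.5, 9, 0, -1], [0, 0, -0.2, -23.5, 9, 0, -1], [0, 0, -0.2, -23.5, 9, 0, -1], [0, 0, -0.2, -23.5, 9, 0, -1]]]'

```text
time: 5.62
tcp_pos: [0.4978, 0.16, 0.2616]
tcp_rot: [-3.141, 0.0, 1.494]
wrist_force: [0.4, 0.1, -3.5]
width: 0.0118
grasp_force: 30.0
```

Call:
carry_out --motion '[[[0, 0, -0.2, -23.5, 9, 0, -1], [0, 0, -0.2, -23.5, 9, 0, -1], [0, 0, -0.2, -23.5, 9, 0, -1], [0, 0, -0.2, -23.5, 9, 0, -1], [0, 0, 0, -23.5, 9, 0, -1]]]'

```text
time: 6.03
tcp_pos: [0.5345, 0.0395, 0.2616]
tcp_rot: [-3.14, -0.0, 1.508]
wrist_force: [0.4, 0.3, -2.7]
width: 0.0119
grasp_force: 30.0
```

Call:
carry_out --motion '[[[0, 0, 0, 0, 0, 0, -1], [0, 0, 0, 0, 0, 0, -1], [0, 0, 0, 0, 0, 0, -1]]]'

```text
time: 6.28
tcp_pos: [0.5343, 0.041, 0.2616]
tcp_rot: [-3.14, -0.001, 1.507]
wrist_force: [0.2, 0.1, -3.8]
width: 0.0113
grasp_force: 30.0
```

Run:
```python
from h import *
o=ctrl.get_obs();print(o["time"],o["tcp_pos"],np.degrees(o["tcp_rot"]),o["width"],o["wrist_force"])
a=np.radians(-3.6)
for n in("scene","top"):
    im,d=ctrl.capture(n)
    B=fit(n,im,d,[.45,-.1,.22],[.65,.2,.29],True)
    if len(B): print(n,len(B),'mean',B.mean(0),'y',B[:,1].min(),B[:,1].max(),'z',B[:,2].min(),B[:,2].max())
    F=fit(n,im,d,[.59,-.08,.0],[.7,.15,.25],False); F=F[(F[:,2]>.03)&(F[:,2]<.2)]
    s=F[:,0]*np.cos(a)+F[:,1]*np.sin(a); t=-F[:,0]*np.sin(a)+F[:,1]*np.cos(a); G=abs(s-.6185)<.005
    print('face',G.sum(),np.median(s[G]),np.percentile(t[G],[1,99]))
    c=im[130:300,170:400] if n=='scene' else im[90:260,250:450]
    cv2.imwrite(f'pics/{n}3.png',cv2.resize(c,None,fx=3.4,fy=3.4)[...,::-1])
```

```text
6.2833 [0.53426006 0.04098619 0.26162098] [-1.79921435e+02 -3.21391067e-02  8.63379240e+01] 0.011349574702908264 [ 0.24126639  0.05281075 -3.80260076]
scene 199 mean [0.53149619 0.06896268 0.26901994] y -0.00715563786492468 0.10260922449657595 z 0.24104818773264713 0.28115944384323455
face 651 0.6187499172776942 [0.00348595 0.15344093]
top 101 mean [0.53244844 0.06895315 0.27150431] y -0.005191484962200267 0.10213672676376376 z 0.24806355090096455 0.28322007237500557
face 68 0.6195289393406417 [0.01825632 0.143362  ]
```

View pics/scene3.png

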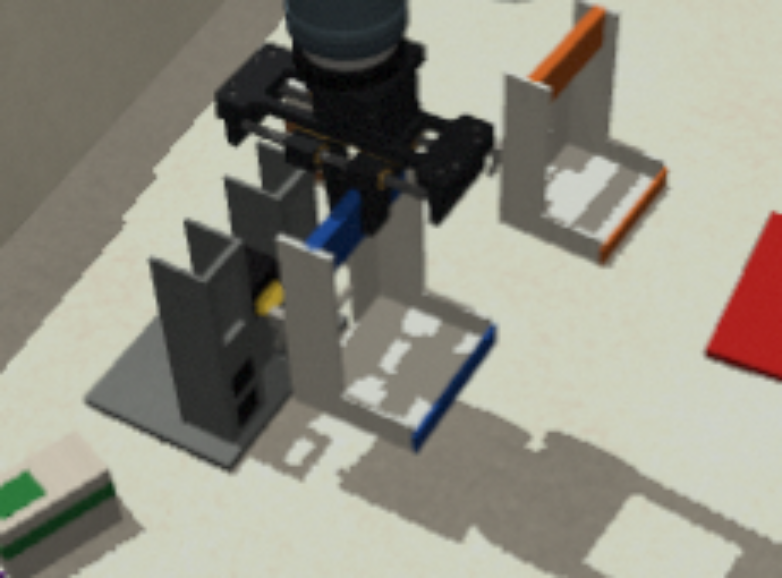

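The shelf hangs level in front of the stand, and both claws should line up with the upper slots (lateral error under 1 mm). Drive in along tool +y.

Call:
carry_out --motion '[[[0, 0, 0, 0, 12, 0, -1], [0, 0, 0, 0, 12, 0, -1], [0, 0, 0, 0, 12, 0, -1], [0, 0, 0, 0, 6, 0, -1], [0, 0, 0, 0, 6, 0, -1]]]'

```text
time: 6.8
tcp_pos: [0.5827, 0.0386, 0.262]
tcp_rot: [-3.141, -0.0, 1.509]
wrist_force: [-0.3, 0.2, -3.1]
width: 0.0121
grasp_force: 30.0
```

Call:
carry_out --motion '[[[0, 0, 0, 0, 4, 0, -1], [0, 0, 0, 0, 3, 0, -1], [0, 0, 0, 0, 2, 0, -1], [0, 0, 0, 0, 0, 0, -1]]]'

```text
time: 7.13
tcp_pos: [0.5917, 0.0372, 0.2622]
tcp_rot: [-3.142, -0.0, 1.508]
wrist_force: [-0.1, -0.7, -3.0]
width: 0.0118
grasp_force: 30.0
```

Call:
carry_out --motion '[[[0, 0, 0, 0, 1.5, 0, -1], [0, 0, 0, 0, 1, 0, -1], [0, 0, 0, 0, 0, 0, -1]]]'

```text
time: 7.38
tcp_pos: [0.5941, 0.0369, 0.2623]
tcp_rot: [3.142, -0.0, 1.507]
wrist_force: [-0.1, -0.3, -2.9]
width: 0.0119
grasp_force: 30.0
```

Call:
carry_out --motion '[[[0, 0, 0, 0, 1, 0, -1], [0, 0, 0, 0, 1, 0, -1], [0, 0, 0, 0, 0, 0, -1]]]'

```text
time: 7.63
tcp_pos: [0.5957, 0.0369, 0.262]
tcp_rot: [-3.14, -0.0, 1.508]
wrist_force: [-2.4, -0.2, -2.2]
width: 0.0117
grasp_force: 30.0
```

Light contact with the uprights. Now straight down.

Call:
carry_out --motion '[[[0, 0, 0, 0, 0, 6, -1], [0, 0, 0, 0, 0, 6, -1], [0, 0, 0, 0, 0, 6, -1], [0, 0, 0, 0, 0, 4, -1], [0, 0, 0, 0, 0, 0, -1]]]'

```text
time: 8.05
tcp_pos: [0.5948, 0.037, 0.2389]
tcp_rot: [-3.137, -0.0, 1.508]
wrist_force: [-6.2, 0.4, 0.5]
width: 0.0118
grasp_force: 30.3
```

Call:
carry_out --motion '[[[0, 0, 0, 0, 0, 3, -1], [0, 0, 0, 0, 0, 3, -1], [0, 0, 0, 0, 0, 2, -1], [0, 0, 0, 0, 0, 0, -1]]]'

```text
time: 8.38
tcp_pos: [0.5948, 0.037, 0.2309]
tcp_rot: [-3.138, -0.0, 1.508]
wrist_force: [-5.2, -0.7, -2.7]
width: 0.0113
grasp_force: 30.3
```

Call:
carry_out --motion '[[[0, 0, 0, 0, 0, 2, -1], [0, 0, 0, 0, 0, 2, -1], [0, 0, 0, 0, 0, 0, -1]]]'

```text
time: 8.63
tcp_pos: [0.5962, 0.0368, 0.2272]
tcp_rot: [3.142, -0.0, 1.507]
wrist_force: [1.2, -0.9, -10.6]
width: 0.0123
grasp_force: 29.9
```

Call:
carry_out --motion '[[[0, 0, 0, 0, 0, 2, -1], [0, 0, 0, 0, 0, 1, -1], [0, 0, 0, 0, 0, 0, -1]]]'

```text
time: 8.88
tcp_pos: [0.5962, 0.0368, 0.2251]
tcp_rot: [3.142, -0.0, 1.507]
wrist_force: [-3.0, -0.2, -3.3]
width: 0.0118
grasp_force: 29.9
```

Call:
carry_out --motion '[[[0, 0, 0, 0, 0, 1, -1], [0, 0, 0, 0, 0, 1, -1], [0, 0, 0, 0, 0, 0, -1]]]'

```text
time: 9.13
tcp_pos: [0.5962, 0.0368, 0.2241]
tcp_rot: [3.141, 0.0, 1.508]
wrist_force: [-6.0, -0.5, 1.4]
width: 0.0118
grasp_force: 29.9
```

Call:
carry_out --motion '[[[0, 0, 0, 0, 0, 1, -1], [0, 0, 0, 0, 0, 1, -1], [0, 0, 0, 0, 0, 0, -1]]]'

```text
time: 9.38
tcp_pos: [0.5963, 0.0369, 0.224]
tcp_rot: [3.14, 0.0, 1.508]
wrist_force: [-10.9, 0.2, 12.1]
width: 0.0115
grasp_force: 29.9
```

Call:
carry_out --motion '[[[0, 0, 0, 0, 0, 1.5, -1], [0, 0, 0, 0, 0, 1.5, -1], [0, 0, 0, 0, 0, 0, -1]]]'

```text
time: 9.63
tcp_pos: [0.5963, 0.0369, 0.2238]
tcp_rot: [3.139, 0.001, 1.508]
wrist_force: [-18.8, 0.3, 26.9]
width: 0.0118
grasp_force: 30.0
```

Run:
```python
from h import *
o=ctrl.get_obs();print(o["time"],o["tcp_pos"],o["wrist_force"])
for n in("scene","top"):
    im,d=ctrl.capture(n)
    B=fit(n,im,d,[.45,-.1,.17],[.68,.2,.29],True)
    if len(B): print(n,len(B),'z',np.percentile(B[:,2],[1,50,95,99]))
    c=im[130:280,170:320]
    if n=='scene': cv2.imwrite(f'pics/{n}4.png',cv2.resize(c,None,fx=4,fy=4,interpolation=cv2.INTER_CUBIC)[...,::-1])
```

```text
9.6333 [0.59627001 0.03685049 0.22379346] [-18.83964457   0.34510656  26.85403765]
scene 213 z [0.20267015 0.23495586 0.24181385 0.27196503]
top 113 z [0.21030566 0.2376731  0.24374946 0.24504576]
```

View pics/scene4.png

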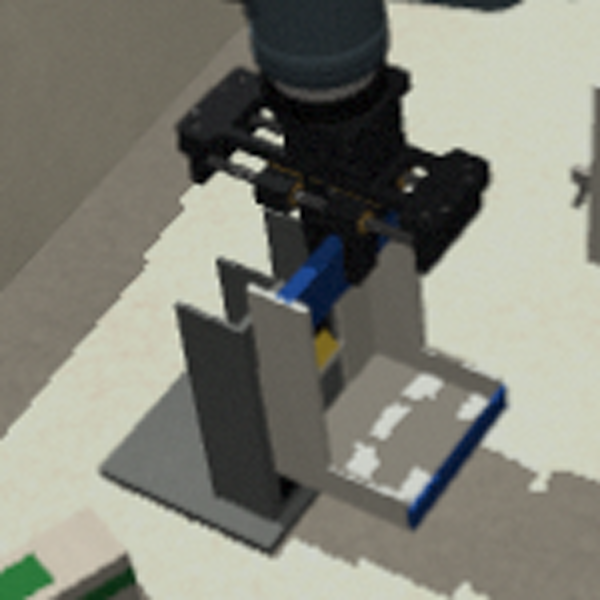

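The shelf sits at home height: bar top about 0.241 m, and the yellow catch is visible above the strap. Relax the preload, then open partway and fully.

Call:
carry_out --motion '[[[0, 0, 0, 0, -0.5, -2, -1], [0, 0, 0, 0, -0.5, -2, -1], [0, 0, 0, 0, 0, 0, -1], [0, 0, 0, 0, 0, 0, -1]]]'

```text
time: 10.07
tcp_pos: [0.5958, 0.0368, 0.2238]
tcp_rot: [3.139, 0.0, 1.508]
wrist_force: [-5.4, 0.9, 7.2]
width: 0.012
grasp_force: 30.0
```

Call:
carry_out --motion '[[[0, 0, 0, 0, 0, 0, -0.4], [0, 0, 0, 0, 0, 0, -0.3], [0, 0, 0, 0, 0, 0, -0.3], [0, 0, 0, 0, 0, 0, -0.3], [0, 0, 0, 0, 0, 0, -0.3]]]'

```text
time: 10.48
tcp_pos: [0.5954, 0.0369, 0.2221]
tcp_rot: [3.141, -0.0, 1.507]
wrist_force: [0.7, 0.1, 0.6]
width: 0.031
grasp_force: 0.0
```

Released and clear of the bar. Retreat upward, then back.

Call:
carry_out --motion '[[[0, 0, 0, 0, 0, -10, -0.3], [0, 0, 0, 0, 0, -20, -0.3], [0, 0, 0, 0, 0, -30, -0.3], [0, 0, 0, 0, 0, -35, -0.3], [0, 0, 0, 0, 0, -35, -0.3]]]'

```text
time: 10.9
tcp_pos: [0.5947, 0.037, 0.3539]
tcp_rot: [-3.141, -0.0, 1.507]
wrist_force: [0.5, -0.7, 0.4]
width: 0.0307
grasp_force: 0.0
```

Call:
carry_out --motion '[[[0, 0, 0, 0, -38, 0, -0.3], [0, 0, 0, 0, -38, 0, -0.3], [0, 0, 0, 0, -38, 0, -0.3], [0, 0, 0, 0, -38, 0, -0.3], [0, 0, 0, 0, -38, 0, -0.3]]]'

```text
time: 11.32
tcp_pos: [0.4039, 0.0491, 0.3527]
tcp_rot: [3.141, 0.0, 1.508]
wrist_force: [-0.0, -0.5, 1.5]
width: 0.0309
grasp_force: 0.0
```

Call:
carry_out --motion '[[[0, 0, 0, 0, 0, 0, 0], [0, 0, 0, 0, 0, 0, 0], [0, 0, 0, 0, 0, 0, 0], [0, 0, 0, 0, 0, 0, 0], [0, 0, 0, 0, 0, 0, 0]]]'

```text
time: 11.73
tcp_pos: [0.4064, 0.0487, 0.3523]
tcp_rot: [-3.141, -0.0, 1.507]
wrist_force: [-0.4, 0.2, -0.8]
width: 0.044
grasp_force: 0.0
```

Run:
```python
from h import *
o=ctrl.get_obs();print(o["time"],o["tcp_pos"],o["wrist_force"])
a=np.radians(-3.6)
for n in("scene","top"):
    im,d=ctrl.capture(n)
    B=fit(n,im,d,[.45,-.1,.17],[.68,.2,.29],True)
    if len(B): print(n,len(B),'mean',B.mean(0),'z',np.percentile(B[:,2],[1,50,95,99]))
    c=im[150:270,190:310]
    if n=='scene': cv2.imwrite(f'pics/{n}5.png',cv2.resize(c,None,fx=5,fy=5,interpolation=cv2.INTER_CUBIC)[...,::-1])
```

```text
11.7333 [0.40641954 0.04872724 0.35226996] [-0.39893922  0.24367049 -0.77589021]
scene 373 mean [0.58547307 0.0397678  0.2281403 ] z [0.19279641 0.23354463 0.24013883 0.24134473]
top 369 mean [0.58706197 0.04135057 0.23336318] z [0.20856017 0.23670416 0.24237615 0.24434472]
```

View pics/scene5.png

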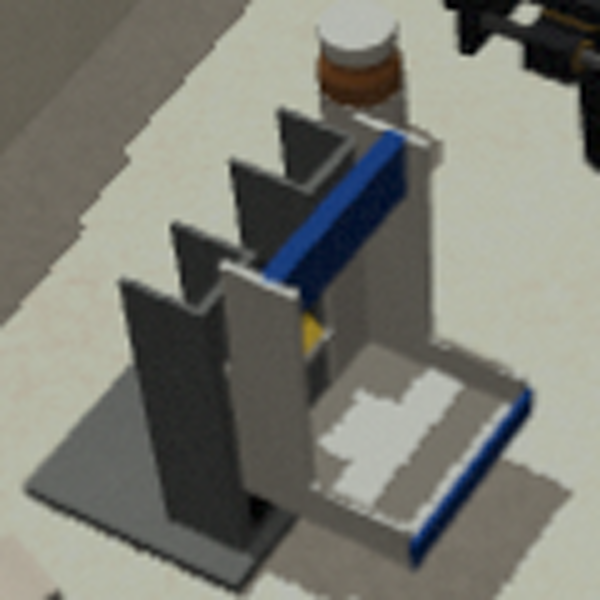

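The shelf hangs on the stand with the catch above the strap. One quick numeric check for tilt before handing in.

Run:
```python
from h import *
a=np.radians(-3.6)
for n in("top","scene"):
    im,d=ctrl.capture(n); P=cloud(n,d)
    s=P[...,0]*np.cos(a)+P[...,1]*np.sin(a); t=-P[...,0]*np.sin(a)+P[...,1]*np.cos(a)-.0778
    m=(d>0)&(abs(t)<.04)&(s>.49)&(s<.575)&(P[...,2]>.03)&(P[...,2]<.1)
    z=P[...,2][m]; c=np.polyfit(s[m],z,1); r=z-np.polyval(c,s[m]); k=abs(r)<.004; c=np.polyfit(s[m][k],z[k],1)
    print(n,'floor',k.sum(),'tilt deg',np.degrees(np.arctan(c[0])),'z',z[k].mean(),'s',s[m].min(),s[m].max())
    B=fit(n,im,d,[.45,-.1,.17],[.68,.2,.29],True); B=B[B[:,2]>.236]
    print('bar top s,t',(B[:,0]*np.cos(a)+B[:,1]*np.sin(a)).mean(),(-B[:,0]*np.sin(a)+B[:,1]*np.cos(a)).mean(),B[:,2].mean())
    z0=np.load(n+'0.npz');P0=cloud(n,z0['d']);b=np.radians(-5.4)
    s=P0[...,0]*np.cos(b)+P0[...,1]*np.sin(b)-(.4635*np.cos(b)+.2855*np.sin(b)); t=-P0[...,0]*np.sin(b)+P0[...,1]*np.cos(b)-(-.4635*np.sin(b)+.2855*np.cos(b))
    m=(z0['d']>0)&(abs(t)<.04)&(s>-.1)&(s<-.015)&(P0[...,2]<.04)
    c=np.polyfit(s[m],P0[...,2][m],1);print('before tilt',np.degrees(np.arctan(c[0])),P0[...,2][m].mean())
    for r in ctrl.outline_of("orange_grip",n)[:1]: q=r["pixels"]&(d>0); print('orange',np.median(P[q],0))
```

```text
Traceback (most recent call last):
TypeError: expected non-empty vector for x
```

Top view is blocked by the arm there, so I'll use the scene camera only.

Run:
```python
from h import *
a=np.radians(-3.6)
for n in("scene",):
    im,d=ctrl.capture(n); P=cloud(n,d)
    s=P[...,0]*np.cos(a)+P[...,1]*np.sin(a); t=-P[...,0]*np.sin(a)+P[...,1]*np.cos(a)-.0778
    m=(d>0)&(abs(t)<.045)&(s>.49)&(s<.575)&(P[...,2]>.03)&(P[...,2]<.1)
    z=P[...,2][m]; c=np.polyfit(s[m],z,1)
    print('floor',m.sum(),'tilt',np.degrees(np.arctan(c[0])),'z',np.percentile(z,[5,50,95]))
    B=fit(n,im,d,[.45,-.1,.17],[.68,.2,.29],True)
    sb=B[:,0]*np.cos(a)+B[:,1]*np.sin(a)
    for lo,hi in((.205,.22),(.22,.235),(.236,.25)): k=(B[:,2]>lo)&(B[:,2]<hi); print('bar',lo,k.sum(),np.median(sb[k]) if k.any() else 0)
    z0=np.load('scene0.npz');P0=cloud(n,z0['d']);b=np.radians(-5.4)
    s=P0[...,0]*np.cos(b)+P0[...,1]*np.sin(b)-(.4635*np.cos(b)+.2855*np.sin(b)); t=-P0[...,0]*np.sin(b)+P0[...,1]*np.cos(b)-(.4635*-np.sin(b)+.2855*np.cos(b))
    m=(z0['d']>0)&(abs(t)<.045)&(s>-.1)&(s<-.015)&(P0[...,2]<.04)
    c=np.polyfit(s[m],P0[...,2][m],1);print('before tilt',np.degrees(np.arctan(c[0])),np.percentile(P0[...,2][m],[5,50,95]))
    for r in ctrl.outline_of("orange_grip",n)[:1]: q=r["pixels"]&(d>0); print('orange',np.median(P[q],0))
```

```text
floor 636 tilt -4.34791899144216 z [0.05857453 0.06301277 0.07600136]
bar 0.205 88 0.5792511920554739
bar 0.22 96 0.5787026138351348
bar 0.236 156 0.5837772419476341
before tilt 1.067659137403218 [-0.00158549  0.00558773  0.01969656]
orange [ 0.48399943 -0.23429372  0.01922283]
```

Run:
```python
from h import *
def ana(d,a,c0,z0,im):
    P=cloud("scene",d); n=np.array([np.cos(a),np.sin(a)]); l=np.array([-n[1],n[0]])
    s=(P[...,:2]-c0)@n; t=(P[...,:2]-c0)@l; z=P[...,2]-z0
    m=(d>0)&(abs(t)<.05)&(s>-.085)&(s<.0)&(z>-.165)&(z<-.145)
    for _ in range(4):
        c=np.polyfit(s[m],z[m],1); m&=abs(z-np.polyval(c,s))<.004
    h=cv2.cvtColor(im,cv2.COLOR_RGB2HSV); b=(h[...,0]>95)&(h[...,0]<125)&(h[...,1]>150)&(d>0)&(abs(t)<.06)
    f=b&(s>-.03)&(s<.02)&(z>-.02)&(z<.014); u=b&(z>.016)&(z<.03)&(abs(s)<.03)
    L=b&(s<-.06)&(s>-.2)&(z<-.1)
    print('floor',m.sum(),'tilt',np.degrees(np.arctan(c[0])).round(2),'z at -40',np.polyval(c,-.04).round(4),'front face s',np.median(s[f]).round(4),'top s,z',s[u].mean().round(4),np.median(z[u]).round(4),'lip s,z',s[L].mean().round(4),np.percentile(z[L],[5,50,95]).round(4))
z=np.load('scene0.npz'); ana(z['d'],np.radians(-5.4),np.array([.4635,.2855]),.160,z['im'])
im,d=ctrl.capture("scene"); ana(d,np.radians(-3.6),np.array([.5945,.0408]),.220,im)
```

```text
floor 989 tilt -0.16 z at -40 -0.1541 front face s -0.0069 top s,z -0.002 0.0195 lip s,z -0.0831 [-0.1507 -0.1409 -0.1362]
floor 651 tilt 1.63 z at -40 -0.1572 front face s -0.0117 top s,z -0.007 0.0184 lip s,z -0.0833 [-0.1536 -0.1452 -0.1401]
```

The shelf is fully down with about 1.8° of forward lean, which is play in the claws. It snapped past the catch, and a 27 N push confirmed it was bottomed. Handing in.

```bash
python3 -c "
from workcell import ctrl
print(ctrl.sign_off())"
```

```text
the job is handed in; nothing more can be done
None
```

The blue shelf is hooked in both slots of the grey stand, pushed down past the yellow catch to its home height and released, with a slight forward lean of about 1.8°; the job was handed in at about 12 s with the robot clear and the orange shelf never approached, but no verdict was returned.

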